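# Set out the round cutting dies by size

### The job

Set the four round steel cutting dies out on the die board in order of size: the smallest on the leather mark next to the brass stop, then each larger one on the next mark along, so that the largest ends up farthest from the stop. Each die must stand upright by itself, flat on its own mark and well centred on the mark's dot, and be let go.

Things in the scene. Friction and masses are not known exactly. Their poses are not given: they have to be found in the camera images.
- die_p: smallest of four bright steel round cutting dies: an open ring (no top or bottom, a thin dark brace bar across inside it), 30 mm outer diameter, 34 mm high, 3 mm wall, standing on its rim on the bench, loose. Origin on its axis at the lower rim, z up along its axis. All four dies are equally high; they differ only in diameter (30, 40, 50, 60 mm).
- die_q: second smallest of four bright steel round cutting dies: an open ring (no top or bottom, a thin dark brace bar across inside it), 40 mm outer diameter, 34 mm high, 3 mm wall, standing on its rim on the bench, loose. Origin on its axis at the lower rim, z up along its axis. All four dies are equally high; they differ only in diameter (30, 40, 50, 60 mm).
- die_r: second largest of four bright steel round cutting dies: an open ring (no top or bottom, a thin dark brace bar across inside it), 50 mm outer diameter, 34 mm high, 3 mm wall, standing on its rim on the bench, loose. Origin on its axis at the lower rim, z up along its axis. All four dies are equally high; they differ only in diameter (30, 40, 50, 60 mm).
- die_s: largest of four bright steel round cutting dies: an open ring (no top or bottom, a thin dark brace bar across inside it), 60 mm outer diameter, 34 mm high, 3 mm wall, standing on its rim on the bench, loose. Origin on its axis at the lower rim, z up along its axis. All four dies are equally high; they differ only in diameter (30, 40, 50, 60 mm).
- mark_a: one end mark of a row of four equal marks (a, b, c, d along the row, centres 85 mm apart): dark brown leather disc, 76 mm diameter, 2 mm thick, pale dot at its centre, glued on a fixed plywood board (95 x 340 x 12 mm) lying on the bench. Origin: centre of its underside, 12 mm above the bench, 2 mm below its top. z up, y along the row, x across it.
- mark_b: an inner mark, next to mark_a of a row of four equal marks (a, b, c, d along the row, centres 85 mm apart): dark brown leather disc, 76 mm diameter, 2 mm thick, pale dot at its centre, glued on a fixed plywood board (95 x 340 x 12 mm) lying on the bench. Origin: centre of its underside, 12 mm above the bench, 2 mm below its top. z up, y along the row, x across it.
- mark_c: an inner mark, next to mark_d of a row of four equal marks (a, b, c, d along the row, centres 85 mm apart): dark brown leather disc, 76 mm diameter, 2 mm thick, pale dot at its centre, glued on a fixed plywood board (95 x 340 x 12 mm) lying on the bench. Origin: centre of its underside, 12 mm above the bench, 2 mm below its top. z up, y along the row, x across it.
- mark_d: the other end mark of a row of four equal marks (a, b, c, d along the row, centres 85 mm apart): dark brown leather disc, 76 mm diameter, 2 mm thick, pale dot at its centre, glued on a fixed plywood board (95 x 340 x 12 mm) lying on the bench. Origin: centre of its underside, 12 mm above the bench, 2 mm below its top. z up, y along the row, x across it.
- stop: fixed brass stop on the bench just beyond either end of the board, 78 mm from the nearest mark's centre: base 70 x 34 x 5 mm with an upright plate 5 mm thick, 70 wide, 45 high, set across the row. Origin: centre of its underside, x along the upright plate. (The round dark wax tin, 56 mm diameter, 28 high, beyond the board's other end is no part of the job.)
Mind the look-alikes: they are no part of the job. Leave any green or pink look-alike of the die_r alone.

How it is judged (in metres and radians):
At the end, for the whole second after the job is handed in: The dies stand on the marks in order of diameter, smallest nearest the brass stop; each axis within 12 mm of its mark's centre, lower rim less than 4 mm above the disc's top, upright within 0.12 rad, slower than 20 mm/s (((horizontal distance between stop and mark_a below 0.15 m and horizontal distance between die_p and mark_a below 0.012 m and z of die_p in the frame of mark_a below 0.006 m and horizontal distance between die_q and mark_b below 0.012 m and z of die_q in the frame of mark_b below 0.006 m and horizontal distance between die_r and mark_c below 0.012 m and z of die_r in the frame of mark_c below 0.006 m and horizontal distance between die_s and mark_d below 0.012 m and z of die_s in the frame of mark_d below 0.006 m) or (horizontal distance between stop and mark_d below 0.15 m and horizontal distance between die_p and mark_d below 0.012 m and z of die_p in the frame of mark_d below 0.006 m and horizontal distance between die_q and mark_c below 0.012 m and z of die_q in the frame of mark_c below 0.006 m and horizontal distance between die_r and mark_b below 0.012 m and z of die_r in the frame of mark_b below 0.006 m and horizontal distance between die_s and mark_a below 0.012 m and z of die_s in the frame of mark_a below 0.006 m)) and angle between each of die_p, die_q, die_r, die_s's own z axis and vertical below 0.12 rad and linear speed of each of die_p, die_q, die_r, die_s below 0.02 m/s); the robot touches nothing.
It also fails if it takes over 93 s, if anything falls off the work surface, if the arm or the gripper's body presses on something with over 40 N, if the wrist force passes 120 N, or if a joint passes its speed limit or range.

### The arm

A 6-joint arm with a two-finger parallel gripper is mounted at the origin on the work surface. World frame = base frame: x ahead of the robot, y to its left, z up, the work surface at z = 0. Lengths are in mm, angles in degrees, forces in N, time in s.
With the tool pointing down it reaches from about 300 to 850 mm from the base axis. Payload 4.2 kg.
Tool frame: the origin (TCP) lies midway between the tips of the shut fingers; the grasp point (between the pads) lies pinch_z behind it (pinch_z is the distance from the TCP to the grasp point, in mm); z points along the fingers, y is the line along which they close (so a half turn about z gives the same grasp; the last joint's range is limited). The gripper opens to 91 mm and grips with 3 to 60 N. Pads are 32 mm wide; open, the fingers measure 118 mm over their backs; the gripper's body (76 mm by 178 mm) begins 60 mm behind the grasp point.
Start: joints at [72.021, 18.312, 89.639, -0, 72.044, -1.146], TCP at [166.517, 550.377, 213.976] pointing down, gripper open.
Joint ranges: [-177.97, 177.97], [-48.28, 115.42], [12.27, 149.76], [-77.06, 257.06], [2.81, 150.46], [-146.56, 146.56]. Speed limits (degrees/s): [147.25, 147.25, 180, 180, 180, 180].

### API

Orientations are given as [roll, pitch, yaw] about the fixed x, y, z axes, in that order (R = Rz(yaw) Ry(pitch) Rx(roll)).
In Python, from workcell import state, grab_frame, job_done, masks_of, landmark_of, pinch_z gives the robot as it stands. The module is installed in compiled form; this text tells all that it offers.
- The arm moves only by the tool move_arm, never from a script. Its argument "plan" is a list of rows, each an object of numbers: "x", "y", "z": the shift along the tool's x, y, z in mm; "rx", "ry", "rz": the turn, a rotation vector about the tool's x, y, z in rad. A call has 1 to 10 rows; each row shifts and turns the commanded pose from where the row before left it, along the tool's axes as they then stand; what a row does not reach is not made up. A row lasts 1/10 s, in which the tool goes at most 50 mm and 8.59 degrees, less where a joint would pass 70% of its speed; a pose out of reach is approached as far as the arm can. A call is refused whole if a number of a shift passes 50 or a number of a turn 0.15, either way. A call with a gripper value outside its range is refused whole. "grip" is the opening, from 0 (shut) to 1 (fully open), set as the call begins (left out, the last holds). The fingers move at their own pace and stop on an object; "squeeze" is the grip in N (left out, the last holds). Time passes only in rows, so rows that do not move let the fingers close. It gives the time, the measured TCP pose, the force, the opening and the grip force at its end, in the units of the state.
- state(): the state, without advancing time (a new reading comes with each control period).
- grab_frame(name): name is "scene" or "top" or "wrist"; returns a dict with "img" (480x640x3 uint8, red, green, blue), "z_map" (480x640 float32, mm along the optical axis (not along the pixel's ray), 0 where there is no reading), "fx", "fy", "cx", "cy" (pixels), "dist" ([k1, k2, p1, p2, k3] as OpenCV has them; the pictures are not rectified), "rvec" (rotation vector, rad) and "tvec" (3), from world to camera coordinates, as OpenCV has them. Camera axes: x right, y down, z forward; pixel columns grow to the right and rows downward; lengths in mm; the calibration is good to about 2 mm. A picture is of the moment at which its call begins.
- job_done(): hands the job in; it is judged then, once.
Trained networks look in the newest picture that a camera, given by its name, has taken for a name from the list of things; names that differ only in an ending like _2 or _b are one class to them, and where a whole thing is asked for, a point or a joint stands for the part that bears it (a point fixed in the world has none). Each returns a list of dicts, best first, with "p" (0 to 1); they miss things now and then, are a little off and sometimes report something else, mostly with a low value. They report only what shows in the picture. A call takes as long as a camera call. They do not tell look-alikes from the thing itself.
- masks_of(camera, label): "pixels" (480x640 bool, what is visible of it) and "box" ([centre column, centre row, width, height] in pixels, round what is visible of it).
- landmark_of(camera, label): "point" ([column, row] in pixels: a listed point, or the origin of a listed thing).
The state is a dict: "time_s": time; "qpos": joint angles; "qvel": joint speeds; "effort": joint torques, N m; "ee_pos": TCP position; "ee_rot": TCP orientation; "force": force on the tool from outside, world axes, zero at the start; "torque": the same for the moment, N m; "gripper_width": finger opening in mm; "gripper_force": force on a finger pad.
Only numpy, scipy, OpenCV 4.12 (cv2) and the standard library are available. Lean on these libraries where they do the work, as an engineer would, in place of code of your own. Each camera call takes 0.05 s, during which the arm holds its last target. There are 200 camera calls.

## Working session

There is one attempt and no reset: what is moved stays moved. The work goes in short steps, Python scripts to look and compute and a tool call to move; the robot and the scene stay as the last step left them, time stands still between calls to the robot, and variables do not carry over. Pictures are saved under pics/ and viewed, at most 14 in all, crops included, and the job is handed in when it is done.

Besides the shell and the picture viewer there is one more tool, called after "Emit:" as name(argument=value, ...) on one line, values as JSON. move_arm: Moves the arm, as the interface text tells. Its arguments: {"type":"object","properties":{"plan":{"type":"array","items":{"type":"object","properties":{"x":{"type":"number"},"y":{"type":"number"},"z":{"type":"number"},"rx":{"type":"number"},"ry":{"type":"number"},"rz":{"type":"number"}}}},"grip":{"type":"number"},"squeeze":{"type":"number"}},"required":["plan"]}

```bash
mkdir -p pics; cat > h.py <<'E'
import numpy as np, cv2
from workcell import *
def cam(n):
    f=grab_frame(n); f['K']=np.array([[f['fx'],0,f['cx']],[0,f['fy'],f['cy']],[0,0,1.]]); f['D']=np.array(f['dist'],float)
    f['R']=cv2.Rodrigues(np.array(f['rvec'],float))[0]; f['t']=np.array(f['tvec'],float).reshape(3); return f
def save(f,name,crop=None,s=1):
    im=f['img'][:,:,::-1]
    if crop: im=im[crop[1]:crop[3],crop[0]:crop[2]]
    cv2.imwrite('pics/'+name,cv2.resize(im,None,fx=s,fy=s))
def ray(f,uv):
    p=cv2.undistortPoints(np.array(uv,float).reshape(-1,1,2),f['K'],f['D']).reshape(-1,2)
    d=np.c_[p,np.ones(len(p))]@f['R']; return -f['R'].T@f['t'],d
def onz(f,uv,z):
    o,d=ray(f,uv); return o+d*((z-o[2])/d[:,2])[:,None]
def cloud(f,mask):
    v,u=np.nonzero(mask&(f['z_map']>0)); o,d=ray(f,np.c_[u,v]); return o+d*f['z_map'][v,u][:,None]
E
python3 - <<'E'
from h import *
print(pinch_z() if callable(pinch_z) else pinch_z); print(state())
for n in ('scene','top'):
    f=cam(n); save(f,n+'1.png'); print(n,-f['R'].T@f['t'],f['R'][2],f['fx'])
    for l in ['die_p','die_q','die_r','die_s','mark_a','stop']:
        for m in masks_of(n,l):
            P=cloud(f,m['pixels']); print(l,round(m['p'],2),np.round(m['box']),np.round(np.median(P,0)) if len(P) else None, np.round(P.max(0)-P.min(0)) if len(P) else '')
E
```

```text
18.8
{'time_s': 0.0, 'qpos': array([ 7.20198710e+01,  1.83498475e+01,  8.97068831e+01, -1.00348465e-03,
        7.20436392e+01, -1.14618696e+00]), 'qvel': array([ 0.05266221, -0.07618871, -0.01759345,  0.00788418, -0.00059866,
       -0.01357637]), 'effort': array([-2.03856485e-03, -4.12465882e+01, -2.31970561e+01,  7.24381255e-02,
        4.56136640e-02, -1.37262928e-04]), 'ee_pos': array([166.36859139, 549.87118466, 213.13503136]), 'ee_rot': array([-1.79899631e+02, -1.05386372e-03,  1.63166367e+02]), 'force': array([ 0.08901879, -0.03849091, -0.38366125]), 'torque': array([-0.0276967 ,  0.01734477, -0.01019026]), 'gripper_force': 0.0, 'gripper_width': 91.35484033951722}
scene [1225.31742811 -212.63809031  678.44363007] [-0.72143354  0.22152484 -0.6560948 ] 563.590565989978
die_p 0.98 [251. 205.  27.  31.] [346. -93.  22.] [100.  49.  37.]
die_p 0.86 [469. 201.  23.  24.] [441. 323.  24.] [88. 45. 39.]
die_p 0.81 [265. 241.  18.  23.] [445. -91.  24.] [32. 30. 39.]
die_p 0.74 [356. 223.  28.  30.] [446.  87.  23.] [93. 51. 38.]
die_p 0.68 [481. 233.  28.  36.] [536. 297.  22.] [61. 
[... 2799 characters left out ...]
528. 286.  39.  35.] [ 430. -343.   25.] [60. 72. 43.]
die_s 0.77 [279. 287.  26.  26.] [437.  99.  30.] [43. 54. 39.]
die_s 0.69 [142. 294.  29.  22.] [431. 329.  22.] [43. 53. 42.]
die_s 0.59 [381. 287.  20.  19.] [438. -99.  29.] [25. 31. 44.]
die_s 0.56 [159. 237.  32.  28.] [529. 300.  26.] [49. 51. 41.]
die_s 0.51 [384. 348.  29.  26.] [335. -95.  29.] [52. 47. 42.]
mark_a 0.94 [311. 191.  45.  40.] [605.  31.  13.] [75. 76. 14.]
mark_a 0.79 [262. 198.  38.  45.] [597. 115.  13.] [75. 74. 13.]
mark_a 0.76 [404. 183.  46.  42.] [ 622. -137.   13.] [75. 75. 13.]
mark_a 0.65 [357. 187.  43.  44.] [613. -54.  13.] [76. 74. 13.]
stop 0.96 [221. 203.  22.  42.] [590. 190.   6.] [74. 42. 53.]
```

View pics/top1.png

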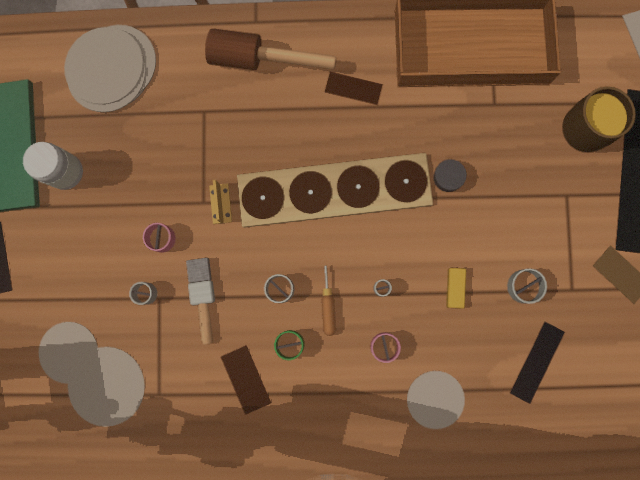

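View pics/scene1.png

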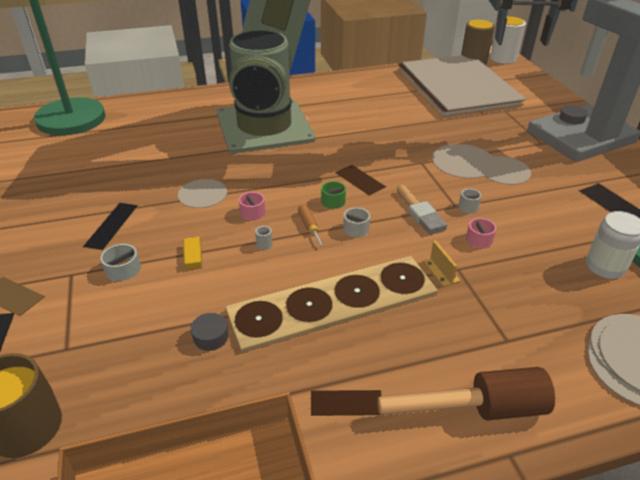

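The top view shows the steel rings at (142,293), (279,288), (383,288) and (529,286), with look-alikes in pink at (159,237) and (385,348) and green at (289,345). The stop at (221,203) is at the left end of the row, next to the mark at (262,198). The scene view shows the same steel rings at (469,201), (356,223), (265,241) and (119,264). I'll measure them by fitting a cylinder to both views.

```bash
cat > m.py <<'E'
from h import *
from scipy.optimize import least_squares
def pix(f,P): return cv2.projectPoints(np.array(P,float),f['R'],f['t'],f['K'],f['D'])[0].reshape(-1,2)
def box(f,p,D,h=34):
    a=np.linspace(0,2*np.pi,90); c=np.c_[np.cos(a),np.sin(a)]*D/2+p[:2]
    uv=pix(f,np.r_[np.c_[c,0*a+p[2]],np.c_[c,0*a+p[2]+h]]); return np.r_[uv.min(0),uv.max(0)]
def mbox(m): v,u=np.nonzero(m['pixels']); return np.array([u.min()-.5,v.min()-.5,u.max()+.5,v.max()+.5])
def fit(obs,x0):  # obs list of (f,box)
    r=least_squares(lambda q:np.r_[np.concatenate([box(f,q[:3],q[3])-b for f,b in obs]),],x0); return r.x,np.sqrt(np.mean(r.fun**2))
E
python3 - <<'E'
from m import *
fs={}; M={}
for n in ('top','scene'):
    fs[n]=cam(n); M[n]=[m for m in masks_of(n,'die_r')]; M[n+'k']=masks_of(n,'mark_a')
    save(fs[n],n+'2.png')
f=fs['top']; g=fs['scene']
for m in M['top']:
    u=m['box'][:2]; p=onz(f,u,17)[0]; e=pix(g,[p])[0]
    col=f['img'][m['pixels']].mean(0)
    best=min(M['scene'],key=lambda k:np.hypot(*(k['box'][:2]-e)))
    if np.hypot(*(best['box'][:2]-e))>15: print('nomatch',u); best=None
    obs=[(f,mbox(m))]+([(g,mbox(best))] if best else [])
    if best: q,r=fit(obs,[p[0],p[1],0,45]); print(np.round(u),'col',np.round(col),'xyzD',np.round(q,1),'rms',round(r,2))
def dot(f,m):
    v,u=np.nonzero(m['pixels']); h=cv2.convexHull(np.c_[u,v].astype(np.int32)); k=np.zeros((480,640),np.uint8); cv2.fillPoly(k,[h],1)
    g=f['img'].astype(float).mean(2); k=cv2.erode(k,np.ones((15,15)))>0
    w=np.where(k,np.clip(g-110,0,None),0); vv,uu=np.nonzero(w>0); W=w[vv,uu]
    return np.array([(uu*W).sum(),(vv*W).sum()])/max(W.sum(),1), h.reshape(-1,2).mean(0) if 0 else cv2.fitEllipse(h)[0]
for m in M['topk']:
    d,c=dot(f,m); p=onz(f,d,14)[0]; e=pix(g,[p])[0]
    out=[np.round(p,1),np.round(onz(f,[c],14)[0],1)]
    b=[k for k in M['scenek'] if np.hypot(*(k['box'][:2]-e))<15]
    if b:
        d2,c2=dot(g,b[0]); 
        r=least_squares(lambda q:np.r_[pix(f,[q])[0]-d,pix(g,[q])[0]-d2],p); out+=['tri',np.round(r.x,1),np.round(r.fun,1)]
    print('mark',np.round(d),*out)
im=f['img'][:,:,::-1]; cr=lambda x,y:cv2.resize(im[y-30:y+30,x-35:x+35],None,fx=5,fy=5)
cv2.imwrite('pics/c1.png',np.vstack([np.hstack([cr(383,288),cr(142,293)]),np.hstack([cr(279,288),cr(529,286)])]))
E
```

```text
[158. 236.] col [111.  71.  71.] xyzD [529.8 300.5  -1.2  48.1] rms 0.15
[525. 285.] col [108. 100.  90.] xyzD [ 430.6 -341.7   -0.9   58.5] rms 0.52
[383. 348.] col [134.  89.  93.] xyzD [331.8 -90.5  -2.3  44.9] rms 1.44
[290. 346.] col [79. 87. 53.] xyzD [338.4  72.2  -2.5  49.7] rms 0.54
[278. 287.] col [115. 101.  88.] xyzD [436.4  88.5  -1.   50.1] rms 0.49
[143. 294.] col [104.  89.  77.] xyzD [430.9 329.8  -3.3  39.9] rms 0.41
[382. 289.] col [134. 127. 116.] xyzD [ 4.337e+02 -9.020e+01 -1.000e-01  2.840e+01] rms 0.5
mark [262. 197.] [597.3 115.7  14. ] [597.4 115.6  14. ] tri [597.6 116.2  13.1] [-0.2 -0.1 -0.2  0. ]
mark [310. 192.] [605.3  31.   14. ] [604.9  31.2  14. ] tri [605.6  31.6  13. ] [-0.3 -0.1 -0.3  0. ]
mark [358. 186.] [613.2 -53.4  14. ] [612.9 -53.6  14. ] tri [613.5 -53.   12.9] [-0.2 -0.1 -0.2  0. ]
mark [0. 0.] [993.8 620.5  14. ] [433.9 -91.7  14. ]
```

View pics/c1.png

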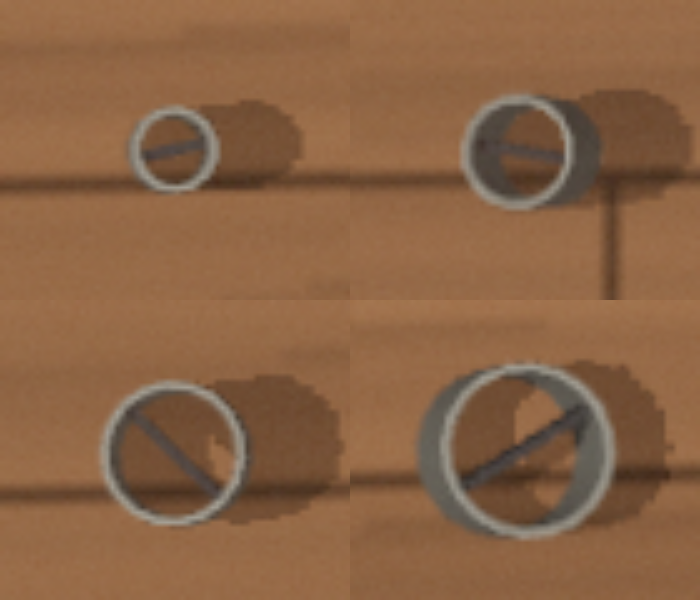

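The crop shows four bright steel rings: p (383,288), q (142,293), r (279,288) and s (529,286). Their fitted diameters of 28, 40, 50 and 58 mm match the text, and the pink and green rings are excluded. The marks are spaced 85 mm at z≈13–14. I'll start with die_q, turning the tool so the fingers close across the row.

Emit:
move_arm(plan=[{"rz":0.148},{"rz":0.148},{"rz":0.148},{"rz":0.148},{"rz":0.148},{"rz":0.148},{"rz":0.148},{"rz":0.148}], grip=0.75, squeeze=20)

```text
schema error: expected keys x, y, z, rx, ry, rz
```

```bash
cat > to.py <<'E'
# usage: to.py x y z_tcp : tool-frame shift to a world TCP target
import sys; from workcell import state; import numpy as np
from scipy.spatial.transform import Rotation as R
s=state(); r=R.from_euler('xyz',s['ee_rot'],degrees=True)
print(round(s['time_s'],2),np.round(s['ee_pos'],1),np.round(s['ee_rot'],2),'w',round(s['gripper_width'],1),'gf',round(s['gripper_force'],1),'F',np.round(s['force'],1))
for i in range(1,len(sys.argv),3): print('tool shift',np.round(r.inv().apply(np.array(sys.argv[i:i+3],float)-s['ee_pos']),1))
E
python3 to.py 431 330 120
```

```text
1.0 [166.5 550.4 214. ] [179.99   0.   163.17] w 91.1 gf 0.0 F [-0.   0.  -0.8]
tool shift [-317.  -134.3   94. ]
```

Emit:
move_arm(plan=[{"x":0,"y":0,"z":5,"rx":0,"ry":0,"rz":0.148},{"x":0,"y":0,"z":5,"rx":0,"ry":0,"rz":0.148},{"x":0,"y":0,"z":5,"rx":0,"ry":0,"rz":0.148},{"x":0,"y":0,"z":5,"rx":0,"ry":0,"rz":0.148},{"x":0,"y":0,"z":5,"rx":0,"ry":0,"rz":0.148},{"x":0,"y":0,"z":5,"rx":0,"ry":0,"rz":0.148},{"x":0,"y":0,"z":5,"rx":0,"ry":0,"rz":0.148},{"x":0,"y":0,"z":5,"rx":0,"ry":0,"rz":0.148}], grip=0.75, squeeze=20)

```text
time_s: 1.8
ee_pos: [166.5, 550.4, 173.8]
ee_rot: [180.0, -0.0, 95.0]
force: [0.6, 0.3, -0.2]
gripper_width: 68.4
gripper_force: 0.0
```

```bash
python3 to.py 431 330 150
```

```text
1.8 [166.5 550.4 173.8] [ 1.800e+02 -1.000e-02  9.498e+01] w 68.4 gf 0.0 F [ 0.6  0.3 -0.2]
tool shift [-242.5  244.4   23.8]
```

Emit:
move_arm(plan=[{"x":-30.3,"y":30.6,"z":3,"rx":0,"ry":0,"rz":0},{"x":-30.3,"y":30.6,"z":3,"rx":0,"ry":0,"rz":0},{"x":-30.3,"y":30.6,"z":3,"rx":0,"ry":0,"rz":0},{"x":-30.3,"y":30.6,"z":3,"rx":0,"ry":0,"rz":0},{"x":-30.3,"y":30.6,"z":3,"rx":0,"ry":0,"rz":0},{"x":-30.3,"y":30.6,"z":3,"rx":0,"ry":0,"rz":0},{"x":-30.3,"y":30.6,"z":3,"rx":0,"ry":0,"rz":0},{"x":-30.3,"y":30.6,"z":3,"rx":0,"ry":0,"rz":0},{"x":0,"y":0,"z":0,"rx":0,"ry":0,"rz":0}])

```text
time_s: 2.7
ee_pos: [436.2, 328.8, 149.6]
ee_rot: [179.9, 0.1, 95.0]
force: [-0.9, 0.3, -0.9]
gripper_width: 68.5
gripper_force: 0.0
```

```bash
cat > w.py <<'E'
# wrist view: fit rim ellipses of steel-like die masks, top rim at z
import sys; from m import *
f=cam('wrist'); save(f,sys.argv[1]); zt=float(sys.argv[2]) if len(sys.argv)>2 else 34
print('cam',np.round(-f['R'].T@f['t']),np.round(f['R'][2],2))
for m in masks_of('wrist','die_r'):
    b=mbox(m); p=onz(f,[m['box'][:2]],zt-17)[0]
    q=least_squares(lambda q:box(f,[q[0],q[1],zt-34],q[2])-b,[p[0],p[1],45])
    P=cloud(f,m['pixels']); P=P[(abs(P[:,2]-np.percentile(P[:,2],97))<4)]
    print(round(m['p'],2),np.round(m['box']),'xyD',np.round(q.x,1),'rms',round(np.sqrt(np.mean(q.fun**2)),2),'rim cloud mid',np.round((P.max(0)+P.min(0))/2,1),np.round(np.ptp(P,axis=0),1))
E
python3 w.py w1.png; python3 to.py 431 330 150
```

```text
cam [430. 395. 320.] [ 0.02 -0.24 -0.97]
0.88 [308. 241.  54.  60.] xyD [432.6 326.8  38.5] rms 0.18 rim cloud mid [432.4 327.1  33.4] [38.  39.1  5. ]
0.8 [434. 278.  64.  62.] xyD [532.7 305.6  40.8] rms 2.14 rim cloud mid [534.  306.3  33.4] [43.2 35.7  5. ]
2.8 [433.1 331.3 149.8] [-1.7997e+02 -2.0000e-02  9.5200e+01] w 68.1 gf 0.0 F [0.6 0.5 0.3]
tool shift [-1.1 -2.2 -0.2]
```

View pics/w1.png

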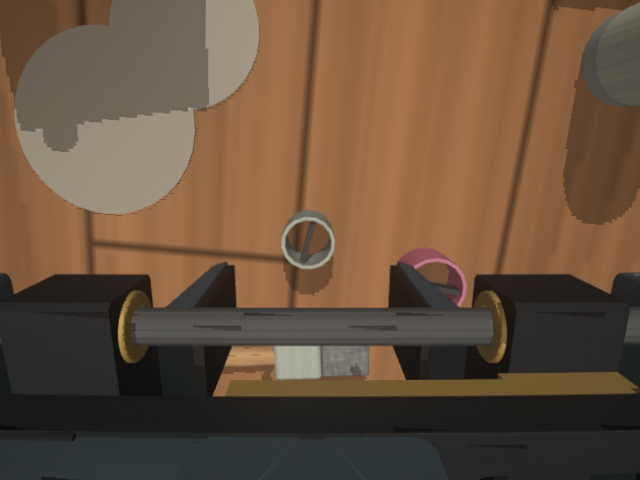

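The picture shows the steel die_q at (308,241) standing clear between the fingers, and the pink look-alike at (434,278). I'll descend on die_q.

Emit:
move_arm(plan=[{"x":-3,"y":-1.3,"z":25,"rx":0,"ry":0,"rz":0},{"x":0,"y":0,"z":35,"rx":0,"ry":0,"rz":0},{"x":0,"y":0,"z":35,"rx":0,"ry":0,"rz":0},{"x":0,"y":0,"z":25,"rx":0,"ry":0,"rz":0},{"x":0,"y":0,"z":14,"rx":0,"ry":0,"rz":0},{"x":0,"y":0,"z":8,"rx":0,"ry":0,"rz":0},{"x":0,"y":0,"z":2,"rx":0,"ry":0,"rz":0},{"x":0,"y":0,"z":0,"rx":0,"ry":0,"rz":0}])

```text
time_s: 3.6
ee_pos: [431.6, 329.5, 6.4]
ee_rot: [180.0, -0.0, 95.4]
force: [1.0, 0.1, -0.5]
gripper_width: 68.0
gripper_force: 0.0
```

Emit:
move_arm(plan=[{"x":0,"y":0,"z":0,"rx":0,"ry":0,"rz":0},{"x":0,"y":0,"z":0,"rx":0,"ry":0,"rz":0},{"x":0,"y":0,"z":0,"rx":0,"ry":0,"rz":0},{"x":0,"y":0,"z":0,"rx":0,"ry":0,"rz":0},{"x":0,"y":0,"z":0,"rx":0,"ry":0,"rz":0},{"x":0,"y":0,"z":0,"rx":0,"ry":0,"rz":0}], grip=0, squeeze=20)

```text
time_s: 4.2
ee_pos: [432.2, 328.8, 6.4]
ee_rot: [179.9, -0.0, 95.3]
force: [0.0, -0.7, 3.5]
gripper_width: 38.7
gripper_force: 20.0
```

```bash
python3 to.py 605.3 31.2 100
```

```text
4.2 [432.2 328.8   6.4] [ 1.7995e+02 -3.0000e-02  9.5330e+01] w 38.7 gf 20.0 F [ 0.  -0.7  3.5]
tool shift [-312.3  144.9  -93.6]
```

Emit:
move_arm(plan=[{"x":0,"y":0,"z":-20,"rx":0,"ry":0,"rz":0},{"x":0,"y":0,"z":-44,"rx":0,"ry":0,"rz":0},{"x":-39,"y":18.1,"z":-15,"rx":0,"ry":0,"rz":0},{"x":-39,"y":18.1,"z":-15,"rx":0,"ry":0,"rz":0},{"x":-39,"y":18.1,"z":0,"rx":0,"ry":0,"rz":0},{"x":-39,"y":18.1,"z":0,"rx":0,"ry":0,"rz":0},{"x":-39,"y":18.1,"z":0,"rx":0,"ry":0,"rz":0},{"x":-39,"y":18.1,"z":0,"rx":0,"ry":0,"rz":0},{"x":-39,"y":18.1,"z":0,"rx":0,"ry":0,"rz":0},{"x":-39,"y":18.1,"z":0,"rx":0,"ry":0,"rz":0}])

```text
time_s: 5.2
ee_pos: [605.1, 29.8, 99.4]
ee_rot: [-179.9, -0.0, 95.3]
force: [0.1, -0.3, -1.4]
gripper_width: 38.8
gripper_force: 20.0
```

Emit:
move_arm(plan=[{"x":0,"y":0,"z":0,"rx":0,"ry":0,"rz":0},{"x":0,"y":0,"z":0,"rx":0,"ry":0,"rz":0},{"x":0,"y":0,"z":0,"rx":0,"ry":0,"rz":0}])

```text
time_s: 5.5
ee_pos: [603.9, 32.2, 99.4]
ee_rot: [-179.9, -0.0, 95.4]
force: [-0.3, -0.0, -0.8]
gripper_width: 39.2
gripper_force: 20.0
```

```bash
python3 to.py 605.3 31.2 20.5; cat > held.py <<'E'
# where is the held die in the wrist view? + dots
import sys; from m import *
f=cam('wrist'); s=state(); zt=s['ee_pos'][2]+float(sys.argv[2]); D0=float(sys.argv[3]); save(f,sys.argv[1])
for m in masks_of('wrist','die_r')[:3]:
    P=cloud(f,m['pixels']); 
    if len(P)<20: continue
    t=P[abs(P[:,2]-np.percentile(P[:,2],90))<4]
    print(round(m['p'],2),np.round(m['box']),'z90',round(np.percentile(P[:,2],90),1),'z5',round(np.percentile(P[:,2],5),1),'rim mid',np.round((t.max(0)+t.min(0))/2,1),np.round(np.ptp(t,axis=0),1))
for m in masks_of('wrist','mark_a'):
    v,u=np.nonzero(m['pixels']); print('mark',round(m['p'],2),np.round(m['box']),np.round(onz(f,[m['box'][:2]],14)[0],1))
E
python3 held.py w2.png 28 40
```

```text
5.5 [603.9  32.2  99.4] [-1.799e+02 -4.000e-02  9.535e+01] w 39.2 gf 20.0 F [-0.3 -0.  -0.8]
tool shift [-1.2  1.4 78.9]
0.67 [ 61. 384.  52.  34.] z90 32.2 z5 4.9 rim mid [436.3 -78.   31.7] [19.9  5.3  6.9]
0.59 [312. 317.  94. 116.] z90 127.1 z5 96.2 rim mid [603.6  30.6 125.9] [36.3 39.5  5.5]
mark 0.97 [315. 119. 121. 127.] [597.6 115.4  14. ]
mark 0.92 [318. 252. 113. 113.] [607.4  32.6  14. ]
```

View pics/w2.png

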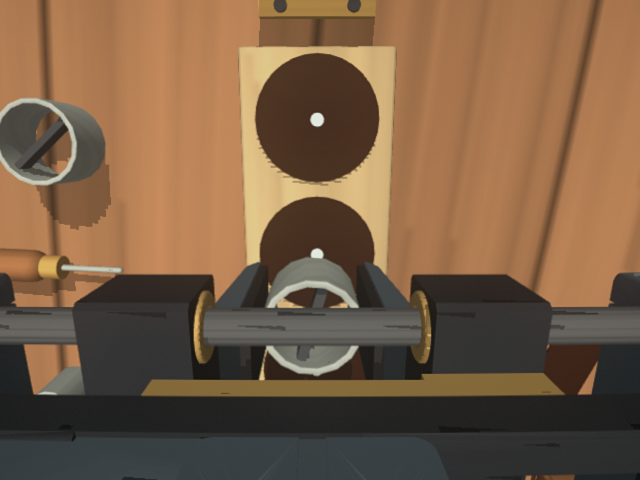

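The picture shows die_q held upright at (312,317) over its mark, with that mark's dot at (317,253), and the stop end mark's dot at (317,119). Lowering it.

Emit:
move_arm(plan=[{"x":0,"y":1.4,"z":20,"rx":0,"ry":0,"rz":0},{"x":0,"y":0,"z":28,"rx":0,"ry":0,"rz":0},{"x":0,"y":0,"z":18,"rx":0,"ry":0,"rz":0},{"x":0,"y":0,"z":8,"rx":0,"ry":0,"rz":0},{"x":0,"y":0,"z":3,"rx":0,"ry":0,"rz":0},{"x":0,"y":0,"z":1,"rx":0,"ry":0,"rz":0},{"x":0,"y":0,"z":0.5,"rx":0,"ry":0,"rz":0},{"x":0,"y":0,"z":0,"rx":0,"ry":0,"rz":0},{"x":0,"y":0,"z":0,"rx":0,"ry":0,"rz":0}])

```text
time_s: 6.55
ee_pos: [606.7, 31.6, 22.2]
ee_rot: [179.9, -0.0, 95.3]
force: [0.1, -0.4, -1.0]
gripper_width: 38.6
gripper_force: 20.0
```

Emit:
move_arm(plan=[{"x":0,"y":0,"z":0,"rx":0,"ry":0,"rz":0},{"x":0,"y":0,"z":0,"rx":0,"ry":0,"rz":0},{"x":0,"y":0,"z":0,"rx":0,"ry":0,"rz":0},{"x":0,"y":0,"z":0,"rx":0,"ry":0,"rz":0},{"x":0,"y":0,"z":0,"rx":0,"ry":0,"rz":0},{"x":0,"y":0,"z":-6,"rx":0,"ry":0,"rz":0},{"x":0,"y":0,"z":-15,"rx":0,"ry":0,"rz":0},{"x":0,"y":0,"z":-30,"rx":0,"ry":0,"rz":0},{"x":0,"y":0,"z":-40,"rx":0,"ry":0,"rz":0},{"x":0,"y":0,"z":-30,"rx":0,"ry":0,"rz":0}], grip=0.8)

```text
time_s: 7.55
ee_pos: [606.9, 31.6, 145.1]
ee_rot: [179.9, 0.0, 95.3]
force: [1.2, 0.4, -0.5]
gripper_width: 72.8
gripper_force: 0.0
```

```bash
python3 to.py 435 89 120; python3 held.py w3.png 28 40
```

```text
7.55 [606.9  31.6 145.1] [179.87   0.    95.32] w 72.8 gf 0.0 F [ 1.2  0.4 -0.5]
tool shift [  73.1 -165.9   24.7]
0.62 [311. 246.  61.  61.] z90 48.3 z5 16.1 rim mid [606.2  29.8  47.2] [38.8 39.2  5.9]
0.55 [ 84. 141.  93.  77.] z90 33.7 z5 3.1 rim mid [437.1  86.9  32.9] [50.5 49.4  6.3]
0.48 [  3. 157.   6.  42.] z90 6.5 z5 -0.1 rim mid [363.7  68.3   5.5] [ 5.7 24.5  6. ]
mark 0.82 [312. 237.  97.  94.] [607.   31.2  14. ]
mark 0.64 [311. 339.  87.  82.] [614.2 -53.5  14. ]
```

die_q stands centred (606.2, 29.8), rim z≈48. Next is die_r.

Emit:
move_arm(plan=[{"x":14.3,"y":-32.8,"z":5,"rx":0,"ry":0,"rz":0},{"x":14.3,"y":-32.8,"z":5,"rx":0,"ry":0,"rz":0},{"x":14.3,"y":-32.8,"z":5,"rx":0,"ry":0,"rz":0},{"x":14.3,"y":-32.8,"z":5,"rx":0,"ry":0,"rz":0},{"x":14.3,"y":-32.8,"z":5,"rx":0,"ry":0,"rz":0},{"x":0,"y":0,"z":20,"rx":0,"ry":0,"rz":0},{"x":0,"y":0,"z":20,"rx":0,"ry":0,"rz":0},{"x":0,"y":0,"z":0,"rx":0,"ry":0,"rz":0},{"x":0,"y":0,"z":0,"rx":0,"ry":0,"rz":0}])

```text
time_s: 8.6
ee_pos: [435.9, 87.4, 77.0]
ee_rot: [-179.9, 0.0, 95.3]
force: [0.2, -0.1, 0.8]
gripper_width: 73.1
gripper_force: 0.0
```

```bash
python3 to.py 436.8 87.5 6.4; python3 w.py w4.png
```

```text
8.6 [435.9  87.4  77. ] [-179.89    0.     95.32] w 73.1 gf 0.0 F [ 0.2 -0.1  0.8]
tool shift [ 0.   1.1 70.6]
cam [430. 153. 248.] [ 0.02 -0.24 -0.97]
0.6 [148. 267.  99.  75.] xyD [340.1  76.9  43.5] rms 4.35 rim cloud mid [340.8  76.7  33.2] [49.2 38.7  5.6]
0.59 [313. 264.  86.  88.] xyD [436.8  88.8  48.1] rms 1.67 rim cloud mid [437.   88.5  33.4] [49.4 47.4  5.3]
```

Emit:
move_arm(plan=[{"x":1,"y":1,"z":25,"rx":0,"ry":0,"rz":0},{"x":0,"y":0,"z":25,"rx":0,"ry":0,"rz":0},{"x":0,"y":0,"z":14,"rx":0,"ry":0,"rz":0},{"x":0,"y":0,"z":6.5,"rx":0,"ry":0,"rz":0},{"x":0,"y":0,"z":0,"rx":0,"ry":0,"rz":0},{"x":0,"y":0,"z":0,"rx":0,"ry":0,"rz":0}])

```text
time_s: 9.3
ee_pos: [438.1, 88.7, 7.7]
ee_rot: [179.9, -0.0, 95.3]
force: [0.5, 0.1, -0.2]
gripper_width: 73.4
gripper_force: 0.0
```

Emit:
move_arm(plan=[{"x":0,"y":0,"z":0,"rx":0,"ry":0,"rz":0},{"x":0,"y":0,"z":0,"rx":0,"ry":0,"rz":0},{"x":0,"y":0,"z":0,"rx":0,"ry":0,"rz":0},{"x":0,"y":0,"z":0,"rx":0,"ry":0,"rz":0},{"x":0,"y":0,"z":0,"rx":0,"ry":0,"rz":0},{"x":0,"y":0,"z":0,"rx":0,"ry":0,"rz":0}], grip=0)

```text
time_s: 9.9
ee_pos: [437.5, 88.7, 7.3]
ee_rot: [180.0, -0.0, 95.3]
force: [-0.7, -0.5, 5.7]
gripper_width: 48.6
gripper_force: 20.0
```

```bash
python3 to.py 613.2 -53.3 100
```

```text
9.9 [437.5  88.7   7.3] [ 1.7996e+02 -1.0000e-02  9.5330e+01] w 48.6 gf 20.0 F [-0.7 -0.5  5.7]
tool shift [-157.7  161.8  -92.6]
```

Emit:
move_arm(plan=[{"x":0,"y":0,"z":-20,"rx":0,"ry":0,"rz":0},{"x":0,"y":0,"z":-43,"rx":0,"ry":0,"rz":0},{"x":-26.3,"y":27,"z":-15,"rx":0,"ry":0,"rz":0},{"x":-26.3,"y":27,"z":-15,"rx":0,"ry":0,"rz":0},{"x":-26.3,"y":27,"z":0,"rx":0,"ry":0,"rz":0},{"x":-26.3,"y":27,"z":0,"rx":0,"ry":0,"rz":0},{"x":-26.3,"y":27,"z":0,"rx":0,"ry":0,"rz":0},{"x":-26.3,"y":27,"z":0,"rx":0,"ry":0,"rz":0},{"x":0,"y":0,"z":0,"rx":0,"ry":0,"rz":0},{"x":0,"y":0,"z":0,"rx":0,"ry":0,"rz":0}])

```text
time_s: 10.9
ee_pos: [612.7, -53.8, 98.8]
ee_rot: [-179.9, -0.0, 95.3]
force: [-0.3, 0.3, -1.8]
gripper_width: 49.2
gripper_force: 20.0
```

```bash
python3 to.py 613.2 -53.3 21.7;python3 held.py w5.png 28 40
```

```text
10.9 [612.7 -53.8  98.8] [-1.7987e+02 -5.0000e-02  9.5260e+01] w 49.2 gf 20.0 F [-0.3  0.3 -1.8]
tool shift [ 0.4  0.7 77.1]
0.85 [312. 314. 116. 135.] z90 125.4 z5 98.3 rim mid [612.4 -54.4 124.2] [46.4 48.9  5.6]
0.79 [ 44. 285.  69.  56.] z90 33.3 z5 3.8 rim mid [436.9 -89.3  32.5] [26.9 27.2  6.2]
0.69 [315. 115.  78.  76.] z90 48.3 z5 20.2 rim mid [606.5  29.7  47.1] [38.7 38.9  5.6]
mark 0.88 [318. 249. 118. 111.] [616.  -51.7  14. ]
mark 0.72 [315. 116. 126. 128.] [606.3  31.   14. ]
mark 0.64 [318. 369. 107.  25.] [ 624.8 -138.4   14. ]
mark 0.58 [315.  18. 108.  35.] [601.1  85.4  14. ]
```

Emit:
move_arm(plan=[{"x":0.8,"y":0.8,"z":20,"rx":0,"ry":0,"rz":0},{"x":0,"y":0,"z":28,"rx":0,"ry":0,"rz":0},{"x":0,"y":0,"z":17,"rx":0,"ry":0,"rz":0},{"x":0,"y":0,"z":8,"rx":0,"ry":0,"rz":0},{"x":0,"y":0,"z":3,"rx":0,"ry":0,"rz":0},{"x":0,"y":0,"z":1,"rx":0,"ry":0,"rz":0},{"x":0,"y":0,"z":0,"rx":0,"ry":0,"rz":0},{"x":0,"y":0,"z":0,"rx":0,"ry":0,"rz":0}])

```text
time_s: 11.85
ee_pos: [614.6, -52.6, 23.9]
ee_rot: [179.9, 0.0, 95.3]
force: [-0.5, -0.4, -1.9]
gripper_width: 48.9
gripper_force: 20.0
```

Emit:
move_arm(plan=[{"x":0,"y":0,"z":0.5,"rx":0,"ry":0,"rz":0},{"x":0,"y":0,"z":0,"rx":0,"ry":0,"rz":0}])

```text
time_s: 12.05
ee_pos: [614.1, -52.6, 22.8]
ee_rot: [180.0, 0.0, 95.3]
force: [-0.6, 0.6, -2.0]
gripper_width: 49.0
gripper_force: 20.0
```

Emit:
move_arm(plan=[{"x":0,"y":0,"z":0.6,"rx":0,"ry":0,"rz":0},{"x":0,"y":0,"z":0.6,"rx":0,"ry":0,"rz":0},{"x":0,"y":0,"z":0,"rx":0,"ry":0,"rz":0}])

```text
time_s: 12.35
ee_pos: [614.0, -52.6, 21.4]
ee_rot: [180.0, -0.0, 95.3]
force: [-0.9, 0.5, 1.3]
gripper_width: 49.3
gripper_force: 20.0
```

Emit:
move_arm(plan=[{"x":0,"y":0,"z":0,"rx":0,"ry":0,"rz":0},{"x":0,"y":0,"z":0,"rx":0,"ry":0,"rz":0},{"x":0,"y":0,"z":0,"rx":0,"ry":0,"rz":0},{"x":0,"y":0,"z":0,"rx":0,"ry":0,"rz":0},{"x":0,"y":0,"z":0,"rx":0,"ry":0,"rz":0},{"x":0,"y":0,"z":-6,"rx":0,"ry":0,"rz":0},{"x":0,"y":0,"z":-15,"rx":0,"ry":0,"rz":0},{"x":0,"y":0,"z":-30,"rx":0,"ry":0,"rz":0},{"x":0,"y":0,"z":-40,"rx":0,"ry":0,"rz":0},{"x":0,"y":0,"z":-30,"rx":0,"ry":0,"rz":0}], grip=0.75)

```text
time_s: 13.35
ee_pos: [614.5, -52.6, 145.0]
ee_rot: [179.9, 0.0, 95.3]
force: [0.5, -0.1, 0.1]
gripper_width: 68.6
gripper_force: 0.0
```

```bash
python3 to.py 436.5 -89.5 75; python3 held.py w6.png 28 40
```

```text
13.35 [614.5 -52.6 145. ] [1.7986e+02 2.0000e-02 9.5330e+01] w 68.6 gf 0.0 F [ 0.5 -0.1  0.1]
tool shift [ -20.2 -180.8   69.5]
0.95 [311. 245.  70.  78.] z90 48.2 z5 19.2 rim mid [613.4 -53.9  47.2] [48.5 49.4  5.9]
0.81 [312. 122.  63.  65.] z90 48.4 z5 18.0 rim mid [606.6  29.9  47.2] [38.5 39.6  5.6]
0.67 [ 78. 262.  64.  40.] z90 33.6 z5 3.2 rim mid [435.6 -86.1  32.6] [30.3 19.5  6.1]
mark 0.81 [313. 238.  97.  91.] [615.2 -53.7  14. ]
mark 0.8 [314. 123. 108. 113.] [608.6  31.1  14. ]
mark 0.67 [311. 339.  90.  83.] [ 621.8 -138.1   14. ]
mark 0.57 [311.  27. 106.  50.] [600.2  94.1  14. ]
```

die_r is placed at (613.4, −53.9). Next is die_p.

Emit:
move_arm(plan=[{"x":-4,"y":-36.2,"z":5,"rx":0,"ry":0,"rz":0},{"x":-4,"y":-36.2,"z":5,"rx":0,"ry":0,"rz":0},{"x":-4,"y":-36.2,"z":5,"rx":0,"ry":0,"rz":0},{"x":-4,"y":-36.2,"z":5,"rx":0,"ry":0,"rz":0},{"x":-4,"y":-36.2,"z":5,"rx":0,"ry":0,"rz":0},{"x":0,"y":0,"z":20,"rx":0,"ry":0,"rz":0},{"x":0,"y":0,"z":20,"rx":0,"ry":0,"rz":0},{"x":0,"y":0,"z":0,"rx":0,"ry":0,"rz":0},{"x":0,"y":0,"z":0,"rx":0,"ry":0,"rz":0}], grip=0.6)

```text
time_s: 14.4
ee_pos: [435.1, -89.1, 76.8]
ee_rot: [-179.9, -0.0, 95.3]
force: [0.4, -0.8, -0.4]
gripper_width: 54.7
gripper_force: 0.0
```

```bash
python3 to.py 436.5 -89.5 6.5; python3 w.py w7.png
```

```text
14.4 [435.1 -89.1  76.8] [-1.799e+02 -4.000e-02  9.533e+01] w 54.7 gf 0.0 F [ 0.4 -0.8 -0.4]
tool shift [-0.5  1.5 70.3]
cam [429. -24. 248.] [ 0.02 -0.23 -0.97]
0.9 [311. 270.  55.  69.] xyD [435.  -91.2  29.5] rms 0.08 rim cloud mid [434.9 -90.9  33.5] [29.2 29.2  5.4]
0.86 [622.  85.  35.  72.] xyD [592.2  27.5  15.4] rms 18.21 rim cloud mid [589.8  26.2  36.7] [ 8.9 24.4  7.2]
0.7 [169.   4.  36.   7.] xyD [347.9  43.1   0. ] rms 8.57 rim cloud mid [341.4  47.   10. ] [13.6  2.   4.5]
0.68 [607. 234.  62.  88.] xyD [605.  -54.5  30.3] rms 12.6 rim cloud mid [597.  -52.9  47.2] [18.2 37.8  5.9]
0.61 [140. 243. 108.  66.] xyD [333.1 -84.7  40.9] rms 6.63 rim cloud mid [333.8 -85.7  33.1] [49.7 34.7  5.3]
```

Emit:
move_arm(plan=[{"x":-1.7,"y":0.2,"z":25,"rx":0,"ry":0,"rz":0},{"x":0,"y":0,"z":25,"rx":0,"ry":0,"rz":0},{"x":0,"y":0,"z":14,"rx":0,"ry":0,"rz":0},{"x":0,"y":0,"z":6.5,"rx":0,"ry":0,"rz":0},{"x":0,"y":0,"z":0,"rx":0,"ry":0,"rz":0},{"x":0,"y":0,"z":0,"rx":0,"ry":0,"rz":0}])

```text
time_s: 15.1
ee_pos: [436.8, -91.1, 7.5]
ee_rot: [179.9, 0.0, 95.3]
force: [0.2, -0.3, 0.6]
gripper_width: 54.8
gripper_force: 0.0
```

Emit:
move_arm(plan=[{"x":0,"y":0,"z":0,"rx":0,"ry":0,"rz":0},{"x":0,"y":0,"z":0,"rx":0,"ry":0,"rz":0},{"x":0,"y":0,"z":0,"rx":0,"ry":0,"rz":0},{"x":0,"y":0,"z":0,"rx":0,"ry":0,"rz":0},{"x":0,"y":0,"z":0,"rx":0,"ry":0,"rz":0},{"x":0,"y":0,"z":0,"rx":0,"ry":0,"rz":0}], grip=0)

```text
time_s: 15.7
ee_pos: [436.1, -91.0, 7.1]
ee_rot: [180.0, 0.0, 95.3]
force: [-1.2, 0.7, 5.3]
gripper_width: 29.1
gripper_force: 20.0
```

```bash
python3 to.py 597.4 115.8 100
```

```text
15.7 [436.1 -91.    7.1] [179.98   0.    95.33] w 29.1 gf 20.0 F [-1.2  0.7  5.3]
tool shift [190.9 179.9 -92.9]
```

Emit:
move_arm(plan=[{"x":0,"y":0,"z":-20,"rx":0,"ry":0,"rz":0},{"x":0,"y":0,"z":-43,"rx":0,"ry":0,"rz":0},{"x":27.3,"y":25.7,"z":-15,"rx":0,"ry":0,"rz":0},{"x":27.3,"y":25.7,"z":-15,"rx":0,"ry":0,"rz":0},{"x":27.3,"y":25.7,"z":0,"rx":0,"ry":0,"rz":0},{"x":27.3,"y":25.7,"z":0,"rx":0,"ry":0,"rz":0},{"x":27.3,"y":25.7,"z":0,"rx":0,"ry":0,"rz":0},{"x":27.3,"y":25.7,"z":0,"rx":0,"ry":0,"rz":0},{"x":27.3,"y":25.7,"z":0,"rx":0,"ry":0,"rz":0},{"x":0,"y":0,"z":0,"rx":0,"ry":0,"rz":0}])

```text
time_s: 16.7
ee_pos: [600.0, 119.5, 99.0]
ee_rot: [179.8, -0.1, 95.5]
force: [0.6, 0.4, 0.1]
gripper_width: 29.0
gripper_force: 20.0
```

Emit:
move_arm(plan=[{"x":0,"y":0,"z":0,"rx":0,"ry":0,"rz":0},{"x":0,"y":0,"z":0,"rx":0,"ry":0,"rz":0}])

```text
time_s: 16.9
ee_pos: [596.2, 115.2, 99.2]
ee_rot: [-179.9, 0.0, 95.3]
force: [0.2, 0.3, -0.6]
gripper_width: 29.0
gripper_force: 20.0
```

```bash
python3 to.py 597.4 115.8 21.5;python3 held.py w8.png 28 40
```

```text
16.9 [596.2 115.2  99.2] [-1.7989e+02  2.0000e-02  9.5300e+01] w 29.0 gf 20.0 F [ 0.2  0.3 -0.6]
tool shift [ 0.5  1.4 77.7]
0.95 [316. 368.  57.  27.] z90 47.8 z5 18.8 rim mid [605.3  45.3  46.6] [31.3 10.6  5.6]
0.81 [310. 314.  70.  97.] z90 126.2 z5 95.0 rim mid [595.2 115.3 124.9] [26.  29.9  5.3]
mark 0.93 [312. 364.  81.  33.] [603.2  33.9  14. ]
mark 0.64 [317. 252. 113. 114.] [599.1 115.1  14. ]
```

Emit:
move_arm(plan=[{"x":0.5,"y":1.2,"z":20,"rx":0,"ry":0,"rz":0},{"x":0,"y":0,"z":28,"rx":0,"ry":0,"rz":0},{"x":0,"y":0,"z":17,"rx":0,"ry":0,"rz":0},{"x":0,"y":0,"z":8,"rx":0,"ry":0,"rz":0},{"x":0,"y":0,"z":3,"rx":0,"ry":0,"rz":0},{"x":0,"y":0,"z":1,"rx":0,"ry":0,"rz":0},{"x":0,"y":0,"z":0.7,"rx":0,"ry":0,"rz":0},{"x":0,"y":0,"z":0.5,"rx":0,"ry":0,"rz":0},{"x":0,"y":0,"z":0,"rx":0,"ry":0,"rz":0},{"x":0,"y":0,"z":0,"rx":0,"ry":0,"rz":0}])

```text
time_s: 18.05
ee_pos: [598.7, 116.7, 21.9]
ee_rot: [180.0, -0.0, 95.3]
force: [0.2, -0.1, -1.0]
gripper_width: 29.1
gripper_force: 20.0
```

Emit:
move_arm(plan=[{"x":0,"y":0,"z":0.6,"rx":0,"ry":0,"rz":0},{"x":0,"y":0,"z":0,"rx":0,"ry":0,"rz":0},{"x":0,"y":0,"z":0,"rx":0,"ry":0,"rz":0}])

```text
time_s: 18.35
ee_pos: [598.6, 116.7, 21.1]
ee_rot: [180.0, -0.0, 95.3]
force: [1.5, -0.3, 0.7]
gripper_width: 28.9
gripper_force: 20.0
```

Emit:
move_arm(plan=[{"x":0,"y":0,"z":0,"rx":0,"ry":0,"rz":0},{"x":0,"y":0,"z":0,"rx":0,"ry":0,"rz":0},{"x":0,"y":0,"z":0,"rx":0,"ry":0,"rz":0},{"x":0,"y":0,"z":0,"rx":0,"ry":0,"rz":0},{"x":0,"y":0,"z":0,"rx":0,"ry":0,"rz":0},{"x":0,"y":0,"z":-6,"rx":0,"ry":0,"rz":0},{"x":0,"y":0,"z":-15,"rx":0,"ry":0,"rz":0},{"x":0,"y":0,"z":-30,"rx":0,"ry":0,"rz":0},{"x":0,"y":0,"z":-40,"rx":0,"ry":0,"rz":0},{"x":0,"y":0,"z":-30,"rx":0,"ry":0,"rz":0}], grip=0.6)

```text
time_s: 19.35
ee_pos: [599.0, 116.7, 144.7]
ee_rot: [179.9, -0.0, 95.3]
force: [0.2, -0.5, 0.4]
gripper_width: 55.1
gripper_force: 0.0
```

```bash
python3 to.py 431 -342 100; python3 held.py w9.png 28 40
```

```text
19.35 [599.  116.7 144.7] [ 1.7986e+02 -2.0000e-02  9.5330e+01] w 55.1 gf 0.0 F [ 0.2 -0.5  0.4]
tool shift [-441.2 -210.    44. ]
0.78 [ 11. 259.  22.  49.] z90 21.4 z5 1.3 rim mid [362.8  75.9  21.4] [ 7.2 21.5  8. ]
0.6 [311. 246.  42.  56.] z90 48.3 z5 15.0 rim mid [597.8 116.6  47.3] [29.1 29.2  6.1]
0.57 [313. 363.  54.  34.] z90 48.0 z5 17.1 rim mid [606.2  28.9  46.9] [38.9 29.9  5.9]
mark 0.67 [310. 335.  88.  75.] [605.4  35.4  14. ]
mark 0.58 [311. 239.  97.  96.] [598.6 115.2  14. ]
```

die_p is placed. Last is die_s.

Emit:
move_arm(plan=[{"x":-36.8,"y":-17.5,"z":0,"rx":0,"ry":0,"rz":0},{"x":-36.8,"y":-17.5,"z":0,"rx":0,"ry":0,"rz":0},{"x":-36.8,"y":-17.5,"z":0,"rx":0,"ry":0,"rz":0},{"x":-36.8,"y":-17.5,"z":0,"rx":0,"ry":0,"rz":0},{"x":-36.8,"y":-17.5,"z":0,"rx":0,"ry":0,"rz":0},{"x":-36.8,"y":-17.5,"z":0,"rx":0,"ry":0,"rz":0},{"x":-36.8,"y":-17.5,"z":0,"rx":0,"ry":0,"rz":0},{"x":-36.8,"y":-17.5,"z":0,"rx":0,"ry":0,"rz":0},{"x":-36.8,"y":-17.5,"z":0,"rx":0,"ry":0,"rz":0},{"x":-36.8,"y":-17.5,"z":0,"rx":0,"ry":0,"rz":0}], grip=0.97)

```text
time_s: 20.5
ee_pos: [456.8, -267.0, 140.7]
ee_rot: [-179.9, -0.1, 95.3]
force: [-0.4, 0.2, 0.7]
gripper_width: 88.3
gripper_force: 0.0
```

Emit:
move_arm(plan=[{"x":-36.8,"y":-17.5,"z":10,"rx":0,"ry":0,"rz":0},{"x":-36.8,"y":-17.5,"z":10,"rx":0,"ry":0,"rz":0},{"x":0,"y":0,"z":20,"rx":0,"ry":0,"rz":0},{"x":0,"y":0,"z":0,"rx":0,"ry":0,"rz":0},{"x":0,"y":0,"z":0,"rx":0,"ry":0,"rz":0},{"x":0,"y":0,"z":0,"rx":0,"ry":0,"rz":0}])

```text
time_s: 21.1
ee_pos: [430.9, -342.0, 102.3]
ee_rot: [180.0, 0.0, 95.4]
force: [0.3, -0.2, 0.7]
gripper_width: 88.4
gripper_force: 0.0
```

```bash
python3 to.py 430.6 -341.7 6.5; python3 w.py w10.png
```

```text
21.1 [ 430.9 -342.   102.3] [1.7998e+02 1.0000e-02 9.5390e+01] w 88.4 gf 0.0 F [ 0.3 -0.2  0.7]
tool shift [ 0.3 -0.3 95.8]
cam [ 424. -276.  273.] [ 0.02 -0.24 -0.97]
0.93 [315. 253.  91. 102.] xyD [ 432.6 -342.2   59. ] rms 0.44 rim cloud mid [ 433.  -342.    33.5] [58.6 59.5  5.5]
```

Emit:
move_arm(plan=[{"x":0,"y":1.2,"z":25,"rx":0,"ry":0,"rz":0},{"x":0,"y":0,"z":25,"rx":0,"ry":0,"rz":0},{"x":0,"y":0,"z":23,"rx":0,"ry":0,"rz":0},{"x":0,"y":0,"z":15,"rx":0,"ry":0,"rz":0},{"x":0,"y":0,"z":7.5,"rx":0,"ry":0,"rz":0},{"x":0,"y":0,"z":0,"rx":0,"ry":0,"rz":0},{"x":0,"y":0,"z":0,"rx":0,"ry":0,"rz":0}])

```text
time_s: 21.9
ee_pos: [432.3, -342.7, 7.3]
ee_rot: [179.9, 0.1, 95.4]
force: [0.5, 0.2, 0.1]
gripper_width: 88.3
gripper_force: 0.0
```

Emit:
move_arm(plan=[{"x":0,"y":0,"z":0,"rx":0,"ry":0,"rz":0},{"x":0,"y":0,"z":0,"rx":0,"ry":0,"rz":0},{"x":0,"y":0,"z":0,"rx":0,"ry":0,"rz":0},{"x":0,"y":0,"z":0,"rx":0,"ry":0,"rz":0},{"x":0,"y":0,"z":0,"rx":0,"ry":0,"rz":0},{"x":0,"y":0,"z":0,"rx":0,"ry":0,"rz":0}], grip=0)

```text
time_s: 22.5
ee_pos: [432.0, -342.7, 6.8]
ee_rot: [180.0, 0.0, 95.3]
force: [0.7, 0.6, 3.2]
gripper_width: 59.3
gripper_force: 20.0
```

```bash
python3 to.py 621.2 -137.8 100
```

```text
22.5 [ 432.  -342.7    6.8] [1.7995e+02 3.0000e-02 9.5330e+01] w 59.3 gf 20.0 F [0.7 0.6 3.2]
tool shift [186.4 207.5 -93.1]
```

Emit:
move_arm(plan=[{"x":0,"y":0,"z":-20,"rx":0,"ry":0,"rz":0},{"x":0,"y":0,"z":-43,"rx":0,"ry":0,"rz":0},{"x":23.3,"y":25.9,"z":-15,"rx":0,"ry":0,"rz":0},{"x":23.3,"y":25.9,"z":-15,"rx":0,"ry":0,"rz":0},{"x":23.3,"y":25.9,"z":0,"rx":0,"ry":0,"rz":0},{"x":23.3,"y":25.9,"z":0,"rx":0,"ry":0,"rz":0},{"x":23.3,"y":25.9,"z":0,"rx":0,"ry":0,"rz":0},{"x":23.3,"y":25.9,"z":0,"rx":0,"ry":0,"rz":0},{"x":23.3,"y":25.9,"z":0,"rx":0,"ry":0,"rz":0},{"x":23.3,"y":25.9,"z":0,"rx":0,"ry":0,"rz":0}])

```text
time_s: 23.5
ee_pos: [620.8, -136.4, 98.7]
ee_rot: [-179.9, -0.0, 95.3]
force: [-0.4, -0.6, -1.7]
gripper_width: 59.9
gripper_force: 20.0
```

Emit:
move_arm(plan=[{"x":0,"y":0,"z":0,"rx":0,"ry":0,"rz":0},{"x":0,"y":0,"z":0,"rx":0,"ry":0,"rz":0},{"x":0,"y":0,"z":0,"rx":0,"ry":0,"rz":0}])

```text
time_s: 23.8
ee_pos: [619.4, -138.2, 98.8]
ee_rot: [-179.9, -0.0, 95.3]
force: [-0.6, 0.0, -0.7]
gripper_width: 59.2
gripper_force: 20.0
```

```bash
python3 to.py 621.2 -137.8 21.1;python3 held.py w11.png 28 40
```

```text
23.8 [ 619.4 -138.2   98.8] [-1.7989e+02 -1.0000e-02  9.5300e+01] w 59.2 gf 20.0 F [-0.6  0.  -0.7]
tool shift [ 0.2  1.9 77.7]
0.62 [317. 111.  94.  99.] z90 48.3 z5 14.1 rim mid [613.9 -54.   47.1] [49.5 49.7  5.5]
0.55 [312. 306. 143. 152.] z90 126.0 z5 98.2 rim mid [ 618.6 -136.2  125.1] [56.8 57.   6.1]
mark 0.86 [319. 251. 117. 114.] [ 623.3 -137.4   14. ]
mark 0.78 [319. 116. 126. 127.] [615.4 -52.7  14. ]
mark 0.59 [320.  18. 109.  33.] [610.8   1.5  14. ]
```

Emit:
move_arm(plan=[{"x":0,"y":1.7,"z":20,"rx":0,"ry":0,"rz":0},{"x":0,"y":0,"z":28,"rx":0,"ry":0,"rz":0},{"x":0,"y":0,"z":17,"rx":0,"ry":0,"rz":0},{"x":0,"y":0,"z":8,"rx":0,"ry":0,"rz":0},{"x":0,"y":0,"z":3,"rx":0,"ry":0,"rz":0},{"x":0,"y":0,"z":1,"rx":0,"ry":0,"rz":0},{"x":0,"y":0,"z":0.7,"rx":0,"ry":0,"rz":0},{"x":0,"y":0,"z":0.5,"rx":0,"ry":0,"rz":0},{"x":0,"y":0,"z":0,"rx":0,"ry":0,"rz":0},{"x":0,"y":0,"z":0,"rx":0,"ry":0,"rz":0}])

```text
time_s: 24.95
ee_pos: [622.5, -137.4, 21.6]
ee_rot: [180.0, 0.0, 95.3]
force: [0.6, 0.9, -1.4]
gripper_width: 59.3
gripper_force: 20.0
```

Emit:
move_arm(plan=[{"x":0,"y":0,"z":0.6,"rx":0,"ry":0,"rz":0},{"x":0,"y":0,"z":0,"rx":0,"ry":0,"rz":0},{"x":0,"y":0,"z":0,"rx":0,"ry":0,"rz":0}])

```text
time_s: 25.25
ee_pos: [622.4, -137.5, 20.9]
ee_rot: [180.0, 0.0, 95.3]
force: [-0.3, -1.3, 0.6]
gripper_width: 59.3
gripper_force: 20.0
```

Emit:
move_arm(plan=[{"x":0,"y":0,"z":0,"rx":0,"ry":0,"rz":0},{"x":0,"y":0,"z":0,"rx":0,"ry":0,"rz":0},{"x":0,"y":0,"z":0,"rx":0,"ry":0,"rz":0},{"x":0,"y":0,"z":0,"rx":0,"ry":0,"rz":0},{"x":0,"y":0,"z":0,"rx":0,"ry":0,"rz":0},{"x":0,"y":0,"z":0,"rx":0,"ry":0,"rz":0},{"x":0,"y":0,"z":-6,"rx":0,"ry":0,"rz":0},{"x":0,"y":0,"z":-15,"rx":0,"ry":0,"rz":0},{"x":0,"y":0,"z":-30,"rx":0,"ry":0,"rz":0},{"x":0,"y":0,"z":-40,"rx":0,"ry":0,"rz":0}], grip=0.95)

```text
time_s: 26.25
ee_pos: [621.0, -137.2, 111.2]
ee_rot: [-179.8, -0.1, 95.3]
force: [-0.2, -0.3, 0.4]
gripper_width: 86.5
gripper_force: 0.0
```

Emit:
move_arm(plan=[{"x":0,"y":0,"z":-40,"rx":0,"ry":0,"rz":0},{"x":-40,"y":-20,"z":-20,"rx":0,"ry":0,"rz":0},{"x":-40,"y":-20,"z":0,"rx":0,"ry":0,"rz":0},{"x":-40,"y":-20,"z":0,"rx":0,"ry":0,"rz":0},{"x":-40,"y":-20,"z":0,"rx":0,"ry":0,"rz":0},{"x":-40,"y":-20,"z":0,"rx":0,"ry":0,"rz":0},{"x":0,"y":0,"z":0,"rx":0,"ry":0,"rz":0},{"x":0,"y":0,"z":0,"rx":0,"ry":0,"rz":0}])

```text
time_s: 27.05
ee_pos: [540.8, -346.6, 171.9]
ee_rot: [180.0, -0.0, 95.2]
force: [0.4, 0.3, -0.5]
gripper_width: 87.0
gripper_force: 0.0
```

```bash
python3 - <<'E'
from m import *
f=cam('top'); save(f,'top9.png',(180,130,500,370),2)
for m in masks_of('top','die_r'):
    P=cloud(f,m['pixels']); t=P[abs(P[:,2]-np.percentile(P[:,2],90))<5]
    print(round(m['p'],2),np.round(m['box']),np.round((t.max(0)+t.min(0))/2,1),np.round(np.ptp(t,axis=0)))
print(state()['time_s'])
E
```

```text
0.87 [406. 178.  29.  37.] [ 621.  -136.    47.7] [60. 57.  9.]
0.81 [261. 196.  18.  17.] [595.9 115.8  47.9] [27. 28.  9.]
0.8 [359. 184.  28.  32.] [612.2 -54.4  48.1] [50. 48.  9.]
0.67 [310. 190.  23.  24.] [605.3  29.8  47.3] [39. 38.  9.]
0.59 [386. 348.  26.  29.] [331.2 -92.2  34.4] [48. 47.  8.]
27.15
```

View pics/top9.png

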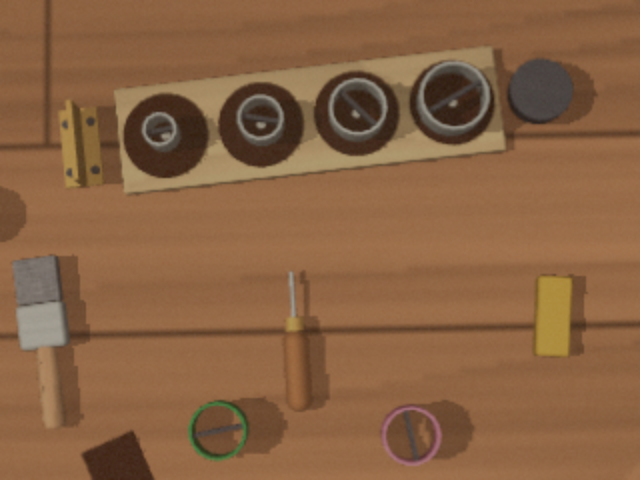

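The picture shows all four dies standing upright, centred within about 2 mm on their marks, in rising order from the brass stop (crop pixels (160,130), (262,120), (357,110) and (453,98)). The gripper is clear and the look-alikes were not touched.

```bash
python3 -c "from workcell import job_done; print(job_done())"
```

```text
the job is handed in; nothing more can be done
None
```

The four steel dies stand upright on their marks in order of size, smallest next to the brass stop and each within about 2 mm of its mark's centre; I handed the job in at about 27 s, and no verdict came back.

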